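Lock a spring-footed clamping stud into the fixture rail

TASK

Take the clamping stud out of its grey nest and set it in the fixture rail: lower it through the slot with its oblong base lengthwise, about midway between the rail's end blocks, push it gently down against its spring and twist it a quarter turn so that the grooves of its base catch the lips, then let go of it standing upright. The channel sits with sideways play in its tray, so feel for the slot rather than force it, and leave everything else where it is.

Things in the scene. Friction and masses are not known exactly. Their poses are not given: they have to be found in the camera images.
- tray: Fixture rail: fixed aluminium tray 240 x 84 mm carrying a steel lipped channel that runs along the tray's x. Origin: centre of the tray's underside, on the bench; x along the rail, y across, z up. The channel stands up to 4 mm to EITHER SIDE (y) of the tray's centre line, an unknown amount in each run that this pose does not show; it is held fast there. Grey end blocks at x = -104 and +104 mm.
- tray_mid (a point): Point on the tray's centre line, 46 mm above its origin (height of the channel's top). Channel: 52 mm wide, 47 mm inside, floor 37 mm below the top. The slot in its top is 22 mm wide; its edges are lips 3 mm thick, turned down 8 mm from the top (top edge rounded 1.5 mm). End blocks 12 mm thick, 20 mm higher than the channel, close its ends. Moves with the tray, not with the channel.
- stud_head (a point): Middle of the square head of the loose clamping stud, the place to grip it, 60 mm above the underside of its oblong base. Head 16 x 16 mm, 36 mm tall (18 mm up and down from here), faces square to the stud's x and y; below it a round neck 12 mm thick. Steel, about 0.18 kg. x runs along the oblong base, y across it, z up the stud.
- stud_base (a point): Centre of the underside of that stud's oblong base, same axes. Base 36 (x) x 20 (y) mm, 10.5 mm thick with its ridges; two grooves along y in its top, 5.6 mm wide, 3.5 mm deep, 9.7 to 15.3 mm either side of the axis, take the lips. Height over the bench: 32 mm in the nest; 37 mm in the slot, unpressed; below 27.5 mm it can turn under the lips; 31 mm when caught in the grooves.
- foot_tip (a point): Lower end of the stud's round spring foot, 10 mm thick, sticking out 28 mm under the base. It goes straight up into the stud, pushing back 0.9 N per mm, with a hard stop at 14 mm (12.6 N). On the channel's floor: 8.6 N when the base just clears the lips, about 5 N when caught.
- nest: Fixed grey plastic nest block, 60 x 50 mm, 37 mm high, holding the stud in a pocket 40 x 24 mm and 5 mm deep, with a free hole for the foot. Origin at the centre of its underside, x along the pocket.
- roundstud_mid (a point): A different stud with a ROUND base 36 mm across, without spring foot, 82 mm high, standing on the bench: bystander, leave alone. The point is half-way up on its axis.
- vee: Bystander: dark steel vee block 40 x 50 x 32 mm, loose on the bench beside the round-based stud. Origin at the centre of its underside.
- driver: Bystander: screwdriver lying on the bench behind the work. Origin on its underside.
- cleaner: Bystander: white bottle 60 mm thick, 150 mm high. Origin at the centre of its underside.
- bearing: Bystander: steel ring 52 mm across, 16 mm high. Origin at the centre of its underside.
- slug: Bystander: copper cylinder 40 mm across, 50 mm high. Origin at the centre of its underside.

How it is judged:
By the outcome, as a careful person would: the job done as asked, in the order asked, and still so for the second after the job is handed in, with the robot touching nothing.
It also fails if it takes over 67 s, if anything falls off the work surface, if the arm or the gripper's body presses on something with over 40 N, if the wrist force passes 120 N, or if a joint passes its speed limit or range.

ROBOT

A 6-joint arm with a two-finger parallel gripper is mounted at the origin on the work surface. World frame = base frame: x ahead of the robot, y to its left, z up, the work surface at z = 0. Lengths are in m, angles in rad, forces in N, time in s.
With the tool pointing down it reaches from about 0.35 to 0.975 m from the base axis. Payload 17.4 kg.
Tool frame: the origin (TCP) lies between the finger pads; the fingertips stand ahead of it and the grasp point (between the pads) lies 8 mm behind it (arm.tips_ahead is the z of the fingertips in the tool frame, in m); z points along the fingers, y is the line along which they close (so a half turn about z gives the same grasp; the last joint's range is limited). The gripper opens to 85 mm and grips with 20 to 120 N. Pads are 22 mm wide; open, the fingers measure 114 mm over their backs; the gripper's body (76 mm by 85 mm) begins 54 mm behind the grasp point. The pads swing forward as they close: fully open they stand 13 mm farther back than shut.
Start: joints at [-1.353, 0.116, 1.442, -0, 1.584, -0.038], TCP at [0.171, -0.653, 0.242] pointing down, gripper open.
Joint ranges: [-2.83, 2.83], [-0.83, 2.19], [0.07, 2.5], [-1.14, 4.28], [0.01, 3], [-2.97, 2.97]. Speed limits (rad/s): [1.89, 1.89, 2.22, 3.14, 3.14, 3.14].

INTERFACE

Orientations are given as a 3x3 rotation matrix whose columns are the frame's x, y, z axes.
In Python, from workcell import arm, optics gives the robot as it stands.
- The arm moves only by the tool play_rows, never from a script. Its argument "targets" is a list of rows, each an object with "offset": the shift along the world's x, y, z each as a share of 0.025 m, from -1 to 1, a list of three; "delta_rot": the turn, a rotation vector about the world's x, y, z each as a share of 8 degrees, from -1 to 1, a list of three. A call has exactly 5 rows; each row shifts and turns the commanded pose from where the row before left it; what a row does not reach is not made up. A row lasts 1/8 s, in which the tool goes at most 62.5 mm and 10.7 degrees, less where a joint would pass 70% of its speed; a pose out of reach is approached as far as the arm can. A call with a number of a shift or a turn outside -1 to 1 is refused whole. A call with a gripper value outside its range is refused whole. "fingers" is the finger opening in mm, from 0 to 85.4, set as the call begins (left out, the last holds). The fingers move at their own pace and stop on an object; the grip force is fixed at half the most. Time passes only in rows, so rows that do not move let the fingers close, or fill a call up. It gives the time, the measured TCP pose, the force, the opening and the grip force at its end, in the units of the state.
- arm.read_state(): the state, without advancing time (a new reading comes with each control period).
- optics.read_camera(name): name is "scene" or "side" or "wrist"; returns the picture (420x560x3 uint8, red, green, blue); there is no depth.
- optics.camera_info(name): a dict with "intrinsics" (3x3 intrinsics, pixels), "k1" (the pictures are not rectified: a ray, as slopes to the right and down, at radius r is drawn at 1 + k1 r^2 times it, then the intrinsics apply), "R" (3x3) and "t" (3): a world point X has camera coordinates R X + t. Camera axes: x right, y down, z forward; pixel columns grow to the right and rows downward; lengths in m; the calibration is good to about 2 mm. A picture is of the moment at which its call begins: read the wrist's pose just before it. camera_info takes no time and is no camera call; for the wrist camera it gives the pose at the moment of the call.
- arm.job_done(): hands the job in; it is judged then, once.
The state is a dict: "t": time; "joints": joint angles; "dq": joint speeds; "joint_torque": joint torques, N m; "tool_pos": TCP position; "tool_rot": TCP orientation; "wrist_force": force on the tool from outside, world axes, zero at the start; "torque": the same for the moment, N m; "grip_width": finger opening in m; "grip_force": force on a finger pad.
Only numpy, scipy, OpenCV 4.12 (cv2) and the standard library are available. Lean on these libraries where they do the work, as an engineer would, in place of code of your own. Each camera call takes 0.05 s, during which the arm holds its last target. There are 200 camera calls.

## Working session

There is one attempt and no reset: what is moved stays moved. The work goes in short steps, Python scripts to look and compute and a tool call to move; the robot and the scene stay as the last step left them, time stands still between calls to the robot, and variables do not carry over. Pictures are saved under pics/ and viewed, at most 10 in all, crops included, and the job is handed in when it is done.

Besides the shell and the picture viewer there is one more tool, called after "Call:" by a JSON object that holds its "api" and its "payload". play_rows: Moves the arm, as the interface text tells. Shift numbers are shares of 0.025 m and turn numbers shares of 8 degrees, none past 1 either way. Its arguments: {"type":"object","properties":{"targets":{"type":"array"},"fingers":{"type":"number"}},"required":["targets"]}

```bash
mkdir -p pics
cat > h.py <<'E'
import numpy as np, cv2
from workcell import arm, optics
def ray(info,uv):
    K=np.array(info["intrinsics"]);R=np.array(info["R"]);t=np.array(info["t"])
    p=cv2.undistortPoints(np.array([[uv]],float),K,np.array([info["k1"],0,0,0.]))[0,0]
    return -R.T@t, R.T@np.array([p[0],p[1],1.])
def onz(info,uv,z):
    o,d=ray(info,uv); return o+d*(z-o[2])/d[2]
def proj(info,X):
    K=np.array(info["intrinsics"]);R=np.array(info["R"]);t=np.array(info["t"])
    return cv2.projectPoints(np.array(X,float).reshape(-1,1,3),cv2.Rodrigues(R)[0],t,K,np.array([info["k1"],0,0,0.]))[0][:,0]
def two(i1,u1,i2,u2):
    o1,d1=ray(i1,u1);o2,d2=ray(i2,u2)
    s=np.linalg.lstsq(np.stack([d1,-d2],1),o2-o1,rcond=None)[0]
    a=o1+s[0]*d1;b=o2+s[1]*d2
    return (a+b)/2,np.linalg.norm(a-b)
def snap(n,f):
    im=optics.read_camera(n); cv2.imwrite(f"pics/{f}.png",cv2.cvtColor(im,cv2.COLOR_RGB2BGR)); return im
E
python3 - <<'E'
from h import *
for n in("scene","side","wrist"):
    i=optics.camera_info(n); snap(n,n+"0"); print(n,i["k1"],np.round(i["intrinsics"],1).tolist(),np.round(-np.array(i["R"]).T@np.array(i["t"]),3))
s=arm.read_state(); print(s, arm.tips_ahead)
E
```

```text
scene 0.038076166059210166 [[537.4, 0.0, 278.8], [0.0, 537.4, 208.8], [0.0, 0.0, 1.0]] [ 1.289 -0.601  0.913]
side -0.048752095935067234 [[524.7, 0.0, 274.5], [0.0, 524.7, 205.2], [0.0, 0.0, 1.0]] [0.22 0.68 1.08]
wrist -0.08240476945272232 [[375.7, 0.0, 284.3], [0.0, 375.7, 208.4], [0.0, 0.0, 1.0]] [ 0.248 -0.631  0.373]
{'t': 0.15, 'joints': array([-1.35278571e+00,  1.16389724e-01,  1.44208078e+00,  2.95904863e-06,
        1.58399472e+00, -3.78164215e-02]), 'dq': array([-2.49075516e-04, -1.18082921e-03, -2.40091886e-03, -1.69117782e-03,
        7.57609925e-05,  1.99704768e-05]), 'joint_torque': array([ 2.57724751e-03, -7.32508850e+01, -6.32847476e+01,  6.30263048e-05,
        5.08019424e-03, -2.80779773e-05]), 'tool_pos': array([ 0.17076095, -0.65291791,  0.24174164]), 'tool_rot': array([[ 9.67454342e-01,  2.53045574e-01, -1.85838706e-04],
       [ 2.53045640e-01, -9.67453967e-01,  8.52561568e-04],
       [ 3.59465377e-05, -8.71840064e-04, -9.99999619e-01]]), 'wrist_force': array([0.28050272, 0.18277079, 0.49457802]), 'torque': array([-0.03932026,  0.00908343, -0.01620596]), 'grip_force': 0.0, 'grip_width': 0.08547056464872269} 0.011
```

View pics/scene0.png

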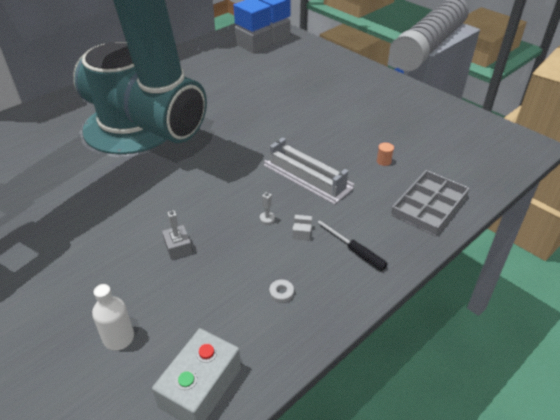

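View pics/side0.png

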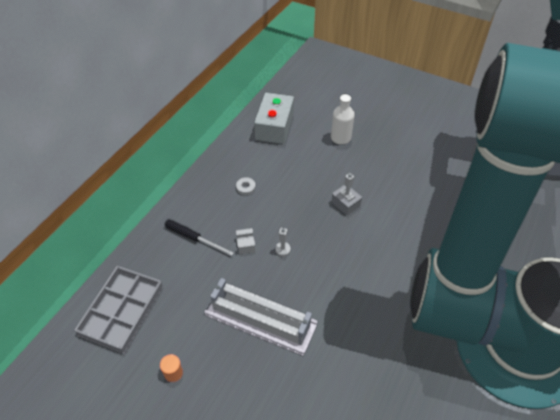

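The scene view shows the stud in the nest (head about 172,220) and the rail with end blocks at (279,148) and (341,180). The side view shows the stud head at (349,183) and the rail blocks at (218,290) and (305,323). Next I'll get rough positions.

Run:
```python
from h import *
a=optics.camera_info("scene");b=optics.camera_info("side")
print("stud",two(a,(172,213),b,(350,177)))
for p,q in(((279,146),(305,318)),((340,178),(218,287))):
    print("block",two(a,p,b,q),onz(a,p,.066),onz(b,q,.066))
print("nest",two(a,(177,243),b,(347,203)))
w=optics.camera_info("wrist"); print(np.round(w["R"],3))
S=cv2.imread("pics/scene0.png");D=cv2.imread("pics/side0.png")
c=[cv2.resize(S[190:270,140:220],(400,400),interpolation=cv2.INTER_CUBIC),cv2.resize(D[160:240,310:390],(400,400),interpolation=cv2.INTER_CUBIC)]
cv2.imwrite("pics/c0.png",np.hstack(c))
```

```text
stud (array([ 0.50176757, -0.18478219,  0.10763834]), np.float64(0.0007174613772650933))
block (array([0.43256355, 0.19684513, 0.0609298 ]), np.float64(0.006041709461121124)) [0.44037169 0.19360372 0.066     ] [0.42934146 0.19710013 0.066     ]
block (array([0.63583867, 0.22001264, 0.05785312]), np.float64(0.0017050863069012193)) [0.64143254 0.21163185 0.066     ] [0.63318453 0.22420628 0.066     ]
nest (array([ 0.49821883, -0.18380448,  0.00897008]), np.float64(0.002323537936443979))
[[ 0.254 -0.967 -0.002]
 [-0.92  -0.242  0.309]
 [-0.3   -0.077 -0.951]]
```

View pics/wrist0.png

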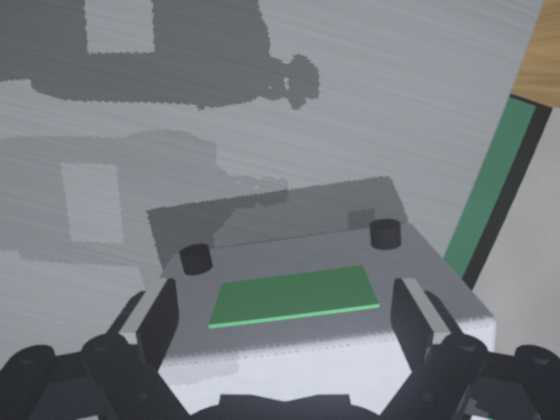

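The wrist camera is over an unrelated device at the start, and the stud is near (0.50,-0.185). I'll hover above it.

Call:
{"api": "play_rows", "payload": {"targets": [{"offset": [0.66, 0.94, 0.1], "delta_rot": [0, 0, 0]}, {"offset": [0.66, 0.94, 0.1], "delta_rot": [0, 0, 0]}, {"offset": [0.66, 0.94, 0], "delta_rot": [0, 0, 0]}, {"offset": [0.66, 0.94, 0], "delta_rot": [0, 0, 0]}, {"offset": [0.66, 0.94, 0], "delta_rot": [0, 0, 0]}]}}

```text
t: 0.78
tool_pos: [0.254, -0.5342, 0.2471]
tool_rot: [[0.967, 0.253, -0.0], [0.253, -0.967, 0.0], [0.0, -0.0, -1.0]]
wrist_force: [0.4, 0.1, 1.4]
grip_width: 0.0858
grip_force: 0.0
```

Call:
{"api": "play_rows", "payload": {"targets": [{"offset": [0.66, 0.94, 0], "delta_rot": [0, 0, 0]}, {"offset": [0.66, 0.94, 0], "delta_rot": [0, 0, 0]}, {"offset": [0.66, 0.94, 0], "delta_rot": [0, 0, 0]}, {"offset": [0.66, 0.94, 0], "delta_rot": [0, 0, 0]}, {"offset": [0.66, 0.94, 0], "delta_rot": [0, 0, 0]}]}}

```text
t: 1.4
tool_pos: [0.3364, -0.4167, 0.2471]
tool_rot: [[0.967, 0.253, -0.0], [0.253, -0.967, 0.0], [0.0, -0.0, -1.0]]
wrist_force: [0.1, -0.4, -0.8]
grip_width: 0.0853
grip_force: 0.0
```

Call:
{"api": "play_rows", "payload": {"targets": [{"offset": [0.66, 0.94, 0], "delta_rot": [0, 0, 0]}, {"offset": [0.66, 0.94, 0], "delta_rot": [0, 0, 0]}, {"offset": [0.66, 0.94, 0], "delta_rot": [0, 0, 0]}, {"offset": [0.66, 0.94, 0], "delta_rot": [0, 0, 0]}, {"offset": [0.66, 0.94, 0], "delta_rot": [0, 0, 0]}]}}

```text
t: 2.02
tool_pos: [0.4187, -0.2992, 0.2471]
tool_rot: [[0.967, 0.253, -0.0], [0.253, -0.967, 0.0], [-0.0, -0.0, -1.0]]
wrist_force: [0.1, 0.4, -0.4]
grip_width: 0.0858
grip_force: 0.0
```

Call:
{"api": "play_rows", "payload": {"targets": [{"offset": [0.66, 0.94, 0], "delta_rot": [0, 0, 0]}, {"offset": [0.66, 0.94, 0], "delta_rot": [0, 0, 0]}, {"offset": [0.66, 0.94, 0], "delta_rot": [0, 0, 0]}, {"offset": [0.66, 0.9, 0], "delta_rot": [0, 0, 0]}, {"offset": [0, 0, 0], "delta_rot": [0, 0, 0]}]}}

```text
t: 2.65
tool_pos: [0.4848, -0.206, 0.247]
tool_rot: [[0.967, 0.255, -0.0], [0.255, -0.967, 0.0], [-0.0, -0.0, -1.0]]
wrist_force: [0.5, -0.1, -0.6]
grip_width: 0.0853
grip_force: 0.0
```

Run:
```python
from h import *
s=arm.read_state();print(s["t"],s["tool_pos"],s["tool_rot"][:,0])
snap("wrist","w1")
```

```text
2.65 [ 0.48478815 -0.20595612  0.24702759] [ 9.66886637e-01  2.55206194e-01 -1.72328492e-04]
```

View pics/w1.png

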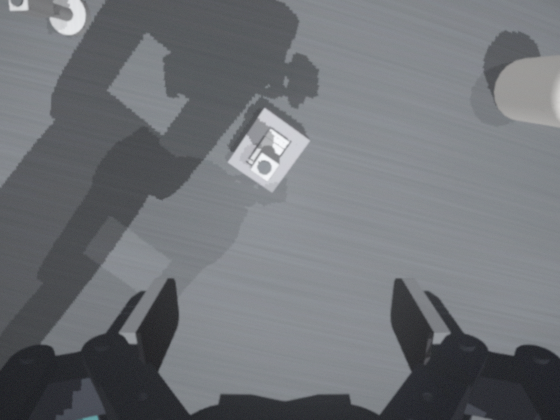

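The nest's top corners are at (267,108), (309,142), (272,192) and (229,158). The stud head top is at (264,166) and the bottle is at upper right.

Run:
```python
from h import *
w=optics.camera_info("wrist")
im=cv2.imread("pics/w1.png")
C=[onz(w,p,.037) for p in((267,108),(309,142),(272,192),(229,158))]
print(np.round(C,4),np.round(np.mean(C,0),4))
for i in range(4):
    d=(C[(i+1)%4]-C[i])[:2];print(np.linalg.norm(d),np.degrees(np.arctan2(d[1],d[0])))
print("head",onz(w,(264,166),.110))
cv2.imwrite("pics/w1c.png",cv2.resize(im[95:205,215:325],(600,600),interpolation=cv2.INTER_CUBIC))
```

```text
[[ 0.5404 -0.1741  0.037 ]
 [ 0.5209 -0.2183  0.037 ]
 [ 0.4667 -0.1974  0.037 ]
 [ 0.488  -0.1512  0.037 ]] [ 0.504  -0.1852  0.037 ]
0.04825706737344632 -113.7846189369239
0.058077611437738104 158.96683247738656
0.05093406966239093 65.21781143387427
0.05712401918243239 -23.66561993204007
head [ 0.50447012 -0.18422973  0.11      ]
```

View pics/w1c.png

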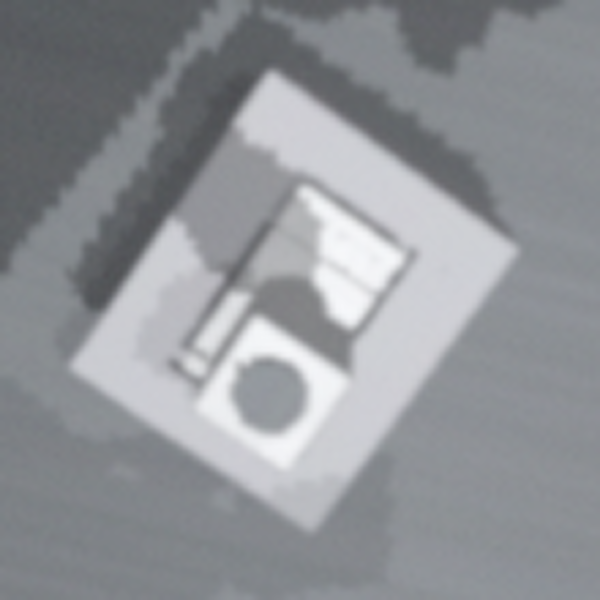

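The crop shows the nest and the stud clearly: head corners in the crop at (258,315), (350,378), (290,468) and (197,405). The base is in the pocket along the long side.

Run:
```python
from h import *
w=optics.camera_info("wrist"); f=lambda x,y:(215+x*110/600-.4,95+y*110/600-.4)
for z,L in((.037,[(272,68),(520,250),(313,532),(72,368)]),(.110,[(258,315),(350,378),(290,468),(197,405)])):
    C=[onz(w,f(*p),z) for p in L]
    print(np.round(np.mean(C,0),4))
    for i in range(4):
        d=(C[(i+1)%4]-C[i])[:2];print(np.linalg.norm(d),np.degrees(np.arctan2(d[1],d[0]))%90)
s=arm.read_state();print(s["joints"],s["tool_pos"])
```

```text
[ 0.5034 -0.1847  0.037 ]
0.05031946343599084 68.9249347417681
0.05982549762834547 69.18690996210071
0.049702762986118684 69.39262469223303
0.060237181239001264 69.77331136558453
[ 0.5043 -0.1849  0.11  ]
0.014744084518428147 69.9029869243695
0.014747533857429556 71.31835531159103
0.015053497460460094 69.70386017163193
0.014690820065094009 70.11728611658074
[-4.51866709e-01 -2.11507602e-01  1.74995654e+00 -1.80649662e-04
  1.60347265e+00  8.61523233e-01] [ 0.4843285  -0.20678447  0.24706001]
```

Call:
{"api": "play_rows", "payload": {"targets": [{"offset": [0.16, 0.17, -0.7], "delta_rot": [0, 0, -0.875]}, {"offset": [0.16, 0.17, -0.7], "delta_rot": [0, 0, -0.875]}, {"offset": [0.16, 0.17, -0.7], "delta_rot": [0, 0, -0.875]}, {"offset": [0.16, 0.17, -0.7], "delta_rot": [0, 0, -0.875]}, {"offset": [0.16, 0.17, -0.7], "delta_rot": [0, 0, -0.875]}]}}

```text
t: 3.32
tool_pos: [0.5038, -0.1867, 0.1592]
tool_rot: [[0.936, -0.352, -0.0], [-0.352, -0.936, -0.0], [-0.0, 0.0, -1.0]]
wrist_force: [0.3, -0.0, -0.3]
grip_width: 0.0854
grip_force: 0.0
```

Call:
{"api": "play_rows", "payload": {"targets": [{"offset": [0, 0, -0.2], "delta_rot": [0, 0, 0]}, {"offset": [0, 0, 0], "delta_rot": [0, 0, 0]}, {"offset": [0, 0, 0], "delta_rot": [0, 0, 0]}, {"offset": [0, 0, 0], "delta_rot": [0, 0, 0]}, {"offset": [0, 0, 0], "delta_rot": [0, 0, 0]}], "fingers": 50}}

```text
t: 3.95
tool_pos: [0.5043, -0.1864, 0.1551]
tool_rot: [[0.938, -0.347, 0.0], [-0.347, -0.938, -0.0], [0.001, -0.0, -1.0]]
wrist_force: [-0.7, -0.3, 0.4]
grip_width: 0.0498
grip_force: 0.0
```

Run:
```python
from h import *
s=arm.read_state();print(s["t"],s["tool_pos"],s["tool_rot"])
im=snap("wrist","w2"); w=optics.camera_info("wrist")
# head top: bright square near its expected place
u,v=proj(w,[.5043,-.1849,.110])[0].astype(int);print(u,v)
cv2.imwrite("pics/w2c.png",cv2.resize(cv2.cvtColor(im,cv2.COLOR_RGB2BGR)[v-75:v+75,u-100:u+100],(800,600),interpolation=cv2.INTER_CUBIC))
```

```text
3.95 [ 0.50434005 -0.18638718  0.15514105] [[ 9.37733772e-01 -3.47354481e-01  4.87995606e-04]
 [-3.47354436e-01 -9.37733899e-01 -1.77067817e-04]
 [ 5.19115322e-04 -3.46496653e-06 -9.99999865e-01]]
285 249
```

View pics/w2c.png

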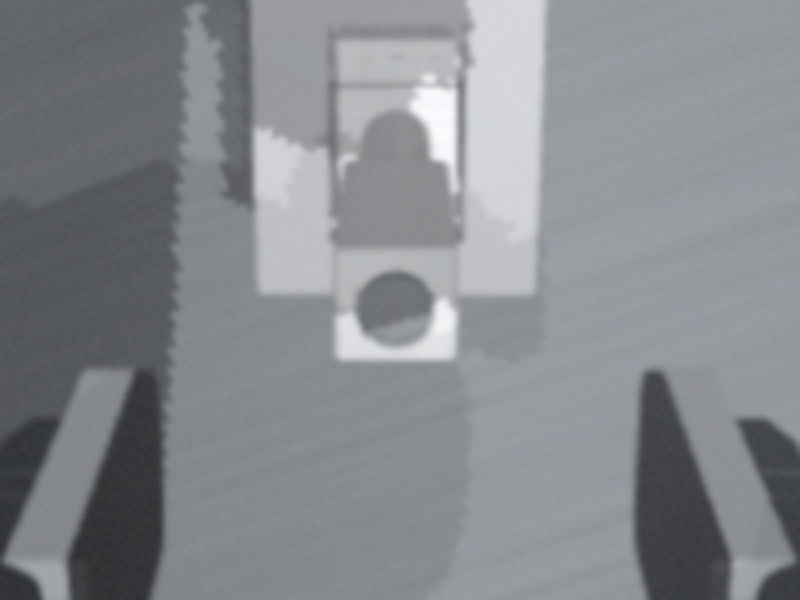

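The head is centred between the fingers and square to them (crop 335–458, against a finger midpoint of 399). I'll descend and grip.

Call:
{"api": "play_rows", "payload": {"targets": [{"offset": [0, 0.02, -0.57], "delta_rot": [0, 0, 0]}, {"offset": [0, 0, -0.57], "delta_rot": [0, 0, 0]}, {"offset": [0, 0, -0.57], "delta_rot": [0, 0, 0]}, {"offset": [0, 0, -0.57], "delta_rot": [0, 0, 0]}, {"offset": [0, 0, -0.56], "delta_rot": [0, 0, 0]}]}}

```text
t: 4.62
tool_pos: [0.5042, -0.1857, 0.0826]
tool_rot: [[0.938, -0.348, -0.0], [-0.348, -0.938, 0.0], [-0.0, -0.0, -1.0]]
wrist_force: [0.1, 0.5, -0.4]
grip_width: 0.0497
grip_force: 0.0
```

Call:
{"api": "play_rows", "payload": {"targets": [{"offset": [0, 0, 0], "delta_rot": [0, 0, 0]}, {"offset": [0, 0, 0], "delta_rot": [0, 0, 0]}, {"offset": [0, 0, 0], "delta_rot": [0, 0, 0]}, {"offset": [0, 0, 0], "delta_rot": [0, 0, 0]}, {"offset": [0, 0, 0], "delta_rot": [0, 0, 0]}], "fingers": 5}}

```text
t: 5.25
tool_pos: [0.5045, -0.1859, 0.0843]
tool_rot: [[0.938, -0.348, 0.001], [-0.348, -0.938, -0.0], [0.001, 0.0, -1.0]]
wrist_force: [-0.3, -0.1, 2.9]
grip_width: 0.0154
grip_force: 58.7
```

Call:
{"api": "play_rows", "payload": {"targets": [{"offset": [0, 0, 0], "delta_rot": [0, 0, 0]}, {"offset": [0, 0, 0.1], "delta_rot": [0, 0, 0]}, {"offset": [0, 0, 0.2], "delta_rot": [0, 0, 0]}, {"offset": [0, 0, 0.3], "delta_rot": [0, 0, 0]}, {"offset": [0, 0, 0.4], "delta_rot": [0, 0, 0]}]}}

```text
t: 5.88
tool_pos: [0.5042, -0.1858, 0.1094]
tool_rot: [[0.938, -0.348, -0.0], [-0.348, -0.938, 0.0], [-0.0, 0.0, -1.0]]
wrist_force: [-0.4, 0.5, -1.0]
grip_width: 0.0154
grip_force: 58.5
```

Call:
{"api": "play_rows", "payload": {"targets": [{"offset": [0, 0, 0.9], "delta_rot": [0, 0, 0]}, {"offset": [0, 0, 0.9], "delta_rot": [0, 0, 0]}, {"offset": [0, 0.2, 0.9], "delta_rot": [0, 0, 0.2]}, {"offset": [0, 0.4, 0.9], "delta_rot": [0, 0, 0.2]}, {"offset": [0, 0.6, 0.9], "delta_rot": [0, 0, 0.2]}]}}

```text
t: 6.5
tool_pos: [0.5042, -0.1556, 0.2227]
tool_rot: [[0.964, -0.268, 0.0], [-0.268, -0.964, -0.0], [0.0, 0.0, -1.0]]
wrist_force: [0.2, 0.7, -1.0]
grip_width: 0.0156
grip_force: 58.4
```

Call:
{"api": "play_rows", "payload": {"targets": [{"offset": [0.08, 0.9, 0], "delta_rot": [0, 0, 0.2]}, {"offset": [0.08, 0.96, 0], "delta_rot": [0, 0, 0.2]}, {"offset": [0.08, 0.96, 0], "delta_rot": [0, 0, 0.2]}, {"offset": [0.08, 0.96, 0], "delta_rot": [0, 0, 0.2]}, {"offset": [0.08, 0.96, 0], "delta_rot": [0, 0, 0.2]}]}}

```text
t: 7.12
tool_pos: [0.5143, -0.0365, 0.2221]
tool_rot: [[0.991, -0.13, 0.001], [-0.13, -0.991, -0.0], [0.001, -0.0, -1.0]]
wrist_force: [0.9, 0.1, -1.2]
grip_width: 0.015
grip_force: 58.4
```

Call:
{"api": "play_rows", "payload": {"targets": [{"offset": [0.08, 0.96, 0], "delta_rot": [0, 0, 0.2]}, {"offset": [0.08, 0.96, 0], "delta_rot": [0, 0, 0.2]}, {"offset": [0.08, 0.96, 0], "delta_rot": [0, 0, 0.2]}, {"offset": [0.08, 0.96, 0], "delta_rot": [0, 0, 0.2]}, {"offset": [0.08, 0.96, 0], "delta_rot": [0, 0, 0.2]}]}}

```text
t: 7.75
tool_pos: [0.5242, 0.0835, 0.222]
tool_rot: [[1.0, 0.009, 0.001], [0.009, -1.0, 0.0], [0.001, -0.0, -1.0]]
wrist_force: [1.0, 0.6, -1.8]
grip_width: 0.0149
grip_force: 58.4
```

Call:
{"api": "play_rows", "payload": {"targets": [{"offset": [0.08, 0.96, 0], "delta_rot": [0, 0, 0.2]}, {"offset": [0.08, 0.96, 0], "delta_rot": [0, 0, 0.2]}, {"offset": [0.08, 0.96, 0], "delta_rot": [0, 0, 0.2]}, {"offset": [0, 0.7, 0], "delta_rot": [0, 0, 0.1]}, {"offset": [0, 0.3, 0], "delta_rot": [0, 0, 0]}]}}

```text
t: 8.38
tool_pos: [0.5302, 0.1804, 0.2215]
tool_rot: [[0.994, 0.106, 0.0], [0.106, -0.994, -0.0], [0.0, 0.0, -1.0]]
wrist_force: [0.4, -0.2, -1.9]
grip_width: 0.0154
grip_force: 58.5
```

Call:
{"api": "play_rows", "payload": {"targets": [{"offset": [0, 0, 0], "delta_rot": [0, 0, 0]}, {"offset": [0, 0, 0], "delta_rot": [0, 0, 0]}, {"offset": [0, 0, 0], "delta_rot": [0, 0, 0]}, {"offset": [0, 0, 0], "delta_rot": [0, 0, 0]}, {"offset": [0, 0, 0], "delta_rot": [0, 0, 0]}]}}

```text
t: 9.0
tool_pos: [0.5303, 0.1795, 0.2213]
tool_rot: [[0.994, 0.105, 0.0], [0.105, -0.994, -0.0], [0.0, 0.0, -1.0]]
wrist_force: [0.9, -0.0, -1.6]
grip_width: 0.015
grip_force: 58.5
```

Run:
```python
from h import *
s=arm.read_state();print(s["t"],s["tool_pos"],s["tool_rot"],s["wrist_force"])
im=snap("wrist","w3")
```

```text
9.0 [0.53031519 0.17953487 0.22133475] [[ 9.94443289e-01  1.05273651e-01  5.64932801e-05]
 [ 1.05273653e-01 -9.94443290e-01 -2.22817752e-05]
 [ 5.38336796e-05  2.81052158e-05 -9.99999998e-01]] [ 0.88230983 -0.01986707 -1.5858945 ]
```

View pics/w3.png

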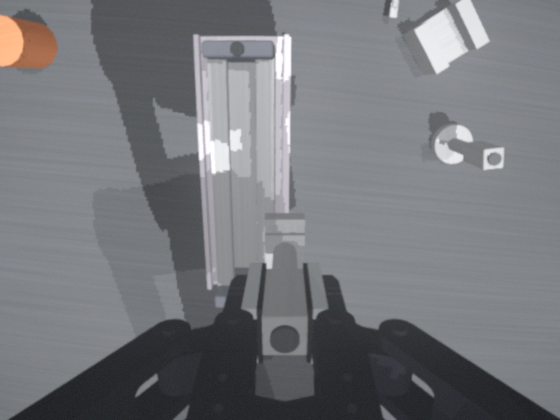

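The rail is ahead and to the left: far block top at (238,48), near block at about (232,297), lip edges at about u=227 and 258. The stud hangs straight at u≈285. I'll crop for exact edges.

Run:
```python
from h import *
im=cv2.imread("pics/w3.png")
c=cv2.rotate(im[30:310,190:300],cv2.ROTATE_90_COUNTERCLOCKWISE)
cv2.imwrite("pics/w3c.png",cv2.resize(c,(800,314),interpolation=cv2.INTER_CUBIC))
g=cv2.cvtColor(im,cv2.COLOR_BGR2GRAY).astype(float)
w=optics.camera_info("wrist")
for v in(75,105,170,195):
    p=g[v-3:v+4,200:295].mean(0); d=np.diff(p)
    print(v,[(200+i+.5,round(d[i])) for i in range(1,len(d)-1) if abs(d[i])>5 and abs(d[i])>=max(abs(d[i-1]),abs(d[i+1]))])
```

```text
75 [(201.5, 31), (205.5, -12), (207.5, 9), (210.5, -9), (225.5, -20), (227.5, 20), (248.5, -16), (255.5, 11), (271.5, 9), (273.5, -25), (275.5, 43), (280.5, -30), (283.5, 31), (290.5, -53)]
105 [(203.5, 22), (211.5, -6), (226.5, -19), (228.5, 24), (248.5, -17), (255.5, 15), (270.5, 7), (273.5, -20), (275.5, 22), (281.5, -5), (283.5, 9), (289.5, -35)]
170 [(204.5, -20), (206.5, 18), (211.5, 34), (215.5, -20), (219.5, 6), (222.5, -11), (229.5, -24), (231.5, 11), (250.5, -14), (256.5, 11), (273.5, -17), (275.5, 19), (279.5, -9), (282.5, 11), (288.5, -35), (291.5, 13)]
195 [(205.5, -15), (207.5, 17), (212.5, -12), (229.5, -8), (231.5, 11), (264.5, 7), (270.5, 7), (273.5, -17), (275.5, 15), (282.5, 11), (288.5, -42)]
```

View pics/w3c.png

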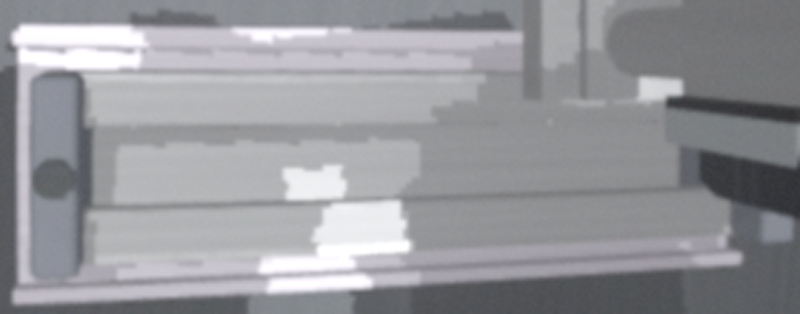

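Run:
```python
from h import *
w=optics.camera_info("wrist");s=arm.read_state();T=s["tool_rot"];p=s["tool_pos"]
loc=lambda X:np.round(1e3*(T.T@(X-p)),1)
for v,L in((75,(210.5,225.5,255.5,273.5)),(105,(211.5,226.5,255.5,273.5)),(170,(215.5,229.5,256.5,273.5))):
    print(v,[loc(onz(w,(u,v),.046))[:2].tolist() for u in L])
P=lambda x,y:(190+(110-y*110/314)-.5,30) # unused
f=lambda x,y:(300-y*110/314-.5,30+x*280/800-.5)
# far block top corners (z=.066) and near block
for q in((33,78),(80,72),(80,278),(33,280)): print("far",loc(onz(w,f(*q),.066))[:2])
for q in((682,150),(682,185)): print("near inner(top z.046?)",loc(onz(w,f(*q),.046))[:2],loc(onz(w,f(*q),.066))[:2])
print("tray",loc(onz(w,f(12,290),0)),loc(onz(w,f(12,25),0)))
a=optics.camera_info("scene");b=optics.camera_info("side")
```

```text
75 [[89.5, -59.7], [89.4, -48.0], [89.3, -24.6], [89.2, -10.6]]
105 [[66.6, -60.1], [66.5, -48.1], [66.4, -25.0], [66.4, -10.7]]
170 [[13.8, -59.5], [13.7, -47.8], [13.7, -25.2], [13.7, -11.1]]
far [112.  -10.8]
far [100.8  -9.4]
far [101.1 -61.5]
far [112.4 -61.4]
near inner(top z.046?) [-77.1 -35.9] [-66.9 -33.7]
near inner(top z.046?) [-77.2 -47.1] [-66.9 -44.2]
tray [126.  -77.9 221.3] [125.4   3.4 221.3]
```

Slot centre is 36.4 mm to the left of the tool axis and parallel to it; the mid-rail is 2.6 mm ahead. I'll move there and partway down, then re-measure.

Call:
{"api": "play_rows", "payload": {"targets": [{"offset": [-0.025, 0.73, 0], "delta_rot": [0, 0, 0]}, {"offset": [-0.025, 0.73, -0.4], "delta_rot": [0, 0, 0]}, {"offset": [0, 0, -0.8], "delta_rot": [0, 0, 0]}, {"offset": [0, 0, -0.8], "delta_rot": [0, 0, 0]}, {"offset": [0, 0, -0.6], "delta_rot": [0, 0, 0]}]}}

```text
t: 9.68
tool_pos: [0.5286, 0.2159, 0.1541]
tool_rot: [[0.994, 0.105, -0.002], [0.105, -0.994, -0.001], [-0.002, 0.0, -1.0]]
wrist_force: [-0.0, -1.0, -1.8]
grip_width: 0.0153
grip_force: 58.7
```

Call:
{"api": "play_rows", "payload": {"targets": [{"offset": [0, 0, -0.2], "delta_rot": [0, 0, 0]}, {"offset": [0, 0, 0], "delta_rot": [0, 0, 0]}, {"offset": [0, 0, 0], "delta_rot": [0, 0, 0]}, {"offset": [0, 0, 0], "delta_rot": [0, 0, 0]}, {"offset": [0, 0, 0], "delta_rot": [0, 0, 0]}]}}

```text
t: 10.3
tool_pos: [0.5291, 0.2162, 0.1516]
tool_rot: [[0.994, 0.106, 0.0], [0.106, -0.994, 0.0], [0.0, -0.0, -1.0]]
wrist_force: [0.7, 1.2, -1.1]
grip_width: 0.0151
grip_force: 58.7
```

Run:
```python
from h import *
s=arm.read_state();print(s["t"],s["tool_pos"],s["tool_rot"][:,0],s["wrist_force"])
im=snap("wrist","w4");w=optics.camera_info("wrist");T=s["tool_rot"];p=s["tool_pos"]
g=cv2.cvtColor(im,cv2.COLOR_RGB2GRAY).astype(float)
for v in(50,70,90,110,130,150):
    r=g[v-3:v+4,220:350].mean(0); d=np.diff(r)
    print(v,[(220+i+.5,round(d[i])) for i in range(1,len(d)-1) if abs(d[i])>5 and abs(d[i])>=max(abs(d[i-1]),abs(d[i+1]))])
print(proj(w,[p+T@np.array([x,y,0])+[0,0,.046-p[2]] for x in(90,60,30) for y in(-26,-11,11,26)]) if 0 else proj(w,[np.append((p+T@np.array([x*1e-3,y*1e-3,0]))[:2],.046) for x in(90,50) for y in(-26,-12.5,-11,11,12.5,26)]))
```

```text
10.3 [0.52912562 0.21623269 0.15163329] [9.94418666e-01 1.05504910e-01 4.79487030e-04] [ 0.71254002  1.20781141 -1.13771954]
50 [(223.5, 40), (230.5, -22), (232.5, 23), (236.5, -6), (241.5, -12), (282.5, -10), (293.5, 6), (311.5, 14), (314.5, 7), (335.5, -15), (337.5, 44), (344.5, -43)]
70 [(224.5, 45), (230.5, -18), (237.5, -6), (245.5, 11), (249.5, -8), (268.5, -19), (307.5, 34), (332.5, -34), (337.5, 46), (343.5, -49)]
90 [(224.5, 41), (231.5, -17), (233.5, 22), (239.5, -12), (245.5, 15), (249.5, -9), (268.5, -12), (270.5, 10), (291.5, -6), (293.5, -8), (307.5, 31), (333.5, -38), (336.5, 44), (343.5, -45)]
110 [(225.5, 50), (231.5, -22), (233.5, 27), (240.5, -15), (245.5, 12), (250.5, -8), (268.5, -12), (270.5, 11), (291.5, -11), (306.5, 33), (332.5, -18), (335.5, 41), (342.5, -46)]
130 [(226.5, 51), (232.5, -24), (234.5, 26), (239.5, -14), (246.5, 8), (268.5, -9), (270.5, 8), (292.5, -14), (306.5, 13), (328.5, 14), (330.5, -21), (334.5, 40), (341.5, -45)]
150 [(227.5, 41), (232.5, -19), (234.5, 20), (240.5, -16), (246.5, 8), (250.5, -6), (268.5, -6), (271.5, 7), (290.5, -8), (292.5, -7), (305.5, 15), (324.5, 6), (327.5, 19), (330.5, -33), (333.5, 40), (340.5, -43)]
[[244.42701891  70.13458689]
 [266.9208144   70.0511084 ]
 [269.42295906  70.04707621]
 [306.13246384  70.10837629]
 [308.63368443  70.12076582]
 [331.11384298  70.27942022]
 [246.13080716 136.88539308]
 [267.62566755 136.86144755]
 [270.01640277 136.86120074]
 [305.0903779  136.91299866]
 [307.48035212 136.92030671]
 [328.96398229 137.0077553 ]]
```

View pics/w4.png

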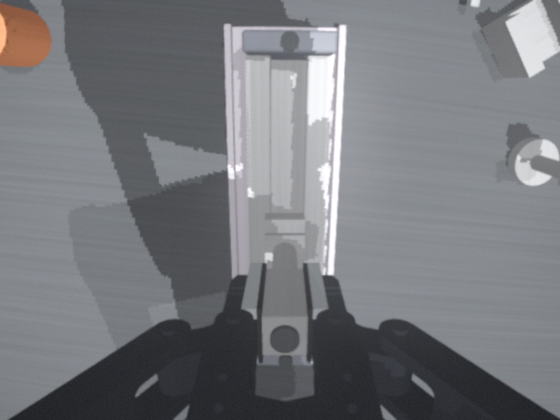

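Run:
```python
from h import *
s=arm.read_state();w=optics.camera_info("wrist");T=s["tool_rot"];p=s["tool_pos"]
im=cv2.imread("pics/w4.png");g=cv2.cvtColor(im,cv2.COLOR_BGR2GRAY).astype(float)
bz=p[2]-.0523
print(proj(w,[np.append((p+T@np.array([x,y,0]))[:2],z) for x,z in((.018,bz+.007),(.018,bz+.0105),(.008,bz+.078)) for y in(-.01,0,.01)]))
for v in(216,220,224,229,234,238,335,345):
    r=g[v-1:v+2,240:330].mean(0); d=np.diff(r)
    print(v,[(240+i+.5,round(d[i])) for i in range(1,len(d)-1) if abs(d[i])>5 and abs(d[i])>=max(abs(d[i-1]),abs(d[i+1]))])
```

```text
[[268.22452014 216.84801495]
 [288.25588725 216.87665403]
 [308.28277306 216.90131809]
 [267.92822932 219.2071866 ]
 [288.32096488 219.23677748]
 [308.70895745 219.26110134]
 [259.7585402  316.51004801]
 [290.06038692 316.59182334]
 [320.34545844 316.5550465 ]]
216 [(247.5, -8), (264.5, -11), (304.5, 18), (324.5, 7), (326.5, -11)]
220 [(248.5, -8), (271.5, 11), (324.5, 22), (327.5, -33)]
224 [(248.5, -9), (273.5, 7), (304.5, -13), (316.5, 8), (324.5, 31), (327.5, -42)]
229 [(248.5, -9), (277.5, 12), (304.5, -9), (318.5, 10), (324.5, 27), (326.5, -37)]
234 [(248.5, -10), (264.5, -7), (317.5, 9), (323.5, 18), (325.5, -23)]
238 [(248.5, -10), (282.5, 7), (304.5, -13), (317.5, 11), (323.5, 14), (325.5, -24)]
335 [(261.5, 37), (269.5, -28), (298.5, 23), (307.5, -26)]
345 [(261.5, 32), (270.5, -24), (297.5, 20), (306.5, -31)]
```

The stud (u≈284.5 at both base and head) sits 1.9 mm off where the calibration predicts. So relative to the stud, the slot is about 2 mm to the tool's right (world −y). I'll shift by that and lower to just above the slot.

Call:
{"api": "play_rows", "payload": {"targets": [{"offset": [0, -0.08, 0], "delta_rot": [0, 0, 0]}, {"offset": [0, 0, -0.5], "delta_rot": [0, 0, 0]}, {"offset": [0, 0, -0.7], "delta_rot": [0, 0, 0]}, {"offset": [0, 0, -0.5], "delta_rot": [0, 0, 0]}, {"offset": [0, 0, -0.2], "delta_rot": [0, 0, 0]}]}}

```text
t: 10.98
tool_pos: [0.5286, 0.2141, 0.1022]
tool_rot: [[0.994, 0.105, -0.002], [0.105, -0.994, -0.001], [-0.002, 0.0, -1.0]]
wrist_force: [0.3, 0.8, -1.7]
grip_width: 0.0153
grip_force: 58.7
```

Call:
{"api": "play_rows", "payload": {"targets": [{"offset": [0, 0, -0.06], "delta_rot": [0, 0, 0]}, {"offset": [0, 0, 0], "delta_rot": [0, 0, 0]}, {"offset": [0, 0, 0], "delta_rot": [0, 0, 0]}, {"offset": [0, 0, 0], "delta_rot": [0, 0, 0]}, {"offset": [0, 0, 0], "delta_rot": [0, 0, 0]}]}}

```text
t: 11.6
tool_pos: [0.5291, 0.2142, 0.1025]
tool_rot: [[0.994, 0.105, 0.0], [0.105, -0.994, 0.0], [0.0, -0.0, -1.0]]
wrist_force: [1.0, -0.1, -1.4]
grip_width: 0.0149
grip_force: 58.7
```

Call:
{"api": "play_rows", "payload": {"targets": [{"offset": [0, 0, -0.04], "delta_rot": [0, 0, 0]}, {"offset": [0, 0, -0.04], "delta_rot": [0, 0, 0]}, {"offset": [0, 0, -0.04], "delta_rot": [0, 0, 0]}, {"offset": [0, 0, -0.04], "delta_rot": [0, 0, 0]}, {"offset": [0, 0, 0], "delta_rot": [0, 0, 0]}]}}

```text
t: 12.22
tool_pos: [0.529, 0.2142, 0.0982]
tool_rot: [[0.994, 0.106, -0.0], [0.106, -0.994, -0.0], [-0.0, 0.0, -1.0]]
wrist_force: [0.8, 0.4, -1.7]
grip_width: 0.0152
grip_force: 58.7
```

Now feel downward, about 1 mm per row.

Call:
{"api": "play_rows", "payload": {"targets": [{"offset": [0, 0, -0.04], "delta_rot": [0, 0, 0]}, {"offset": [0, 0, -0.04], "delta_rot": [0, 0, 0]}, {"offset": [0, 0, -0.02], "delta_rot": [0, 0, 0]}, {"offset": [0, 0, 0], "delta_rot": [0, 0, 0]}, {"offset": [0, 0, 0], "delta_rot": [0, 0, 0]}]}}

```text
t: 12.85
tool_pos: [0.529, 0.2142, 0.0958]
tool_rot: [[0.994, 0.105, 0.0], [0.105, -0.994, 0.0], [0.0, -0.0, -1.0]]
wrist_force: [0.7, -0.9, -1.5]
grip_width: 0.0154
grip_force: 58.7
```

Call:
{"api": "play_rows", "payload": {"targets": [{"offset": [0, 0, -0.04], "delta_rot": [0, 0, 0]}, {"offset": [0, 0, -0.04], "delta_rot": [0, 0, 0]}, {"offset": [0, 0, -0.04], "delta_rot": [0, 0, 0]}, {"offset": [0, 0, 0], "delta_rot": [0, 0, 0]}, {"offset": [0, 0, 0], "delta_rot": [0, 0, 0]}]}}

```text
t: 13.48
tool_pos: [0.529, 0.2142, 0.0928]
tool_rot: [[0.994, 0.106, 0.0], [0.106, -0.994, 0.0], [0.0, -0.0, -1.0]]
wrist_force: [-0.3, -0.7, -1.3]
grip_width: 0.0154
grip_force: 58.7
```

Call:
{"api": "play_rows", "payload": {"targets": [{"offset": [0, 0, -0.04], "delta_rot": [0, 0, 0]}, {"offset": [0, 0, -0.04], "delta_rot": [0, 0, 0]}, {"offset": [0, 0, -0.04], "delta_rot": [0, 0, 0]}, {"offset": [0, 0, 0], "delta_rot": [0, 0, 0]}, {"offset": [0, 0, 0], "delta_rot": [0, 0, 0]}]}}

```text
t: 14.1
tool_pos: [0.529, 0.2142, 0.0898]
tool_rot: [[0.994, 0.105, 0.0], [0.105, -0.994, 0.0], [0.0, -0.0, -1.0]]
wrist_force: [-0.3, -0.1, -1.1]
grip_width: 0.0151
grip_force: 58.7
```

Call:
{"api": "play_rows", "payload": {"targets": [{"offset": [0, 0, -0.06], "delta_rot": [0, 0, 0]}, {"offset": [0, 0, -0.06], "delta_rot": [0, 0, 0]}, {"offset": [0, 0, -0.06], "delta_rot": [0, 0, 0]}, {"offset": [0, 0, 0], "delta_rot": [0, 0, 0]}, {"offset": [0, 0, 0], "delta_rot": [0, 0, 0]}]}}

```text
t: 14.72
tool_pos: [0.5291, 0.2143, 0.0855]
tool_rot: [[0.994, 0.106, 0.0], [0.106, -0.994, 0.0], [0.0, -0.0, -1.0]]
wrist_force: [0.4, 0.3, 1.8]
grip_width: 0.0152
grip_force: 58.9
```

Call:
{"api": "play_rows", "payload": {"targets": [{"offset": [0, 0, -0.06], "delta_rot": [0, 0, 0]}, {"offset": [0, 0, -0.06], "delta_rot": [0, 0, 0]}, {"offset": [0, 0, -0.06], "delta_rot": [0, 0, 0]}, {"offset": [0, 0, 0], "delta_rot": [0, 0, 0]}, {"offset": [0, 0, 0], "delta_rot": [0, 0, 0]}]}}

```text
t: 15.35
tool_pos: [0.5292, 0.2143, 0.0811]
tool_rot: [[0.994, 0.105, 0.0], [0.105, -0.994, 0.0], [0.001, -0.0, -1.0]]
wrist_force: [-0.6, 0.8, 6.5]
grip_width: 0.0149
grip_force: 59.5
```

Call:
{"api": "play_rows", "payload": {"targets": [{"offset": [0, 0, -0.06], "delta_rot": [0, 0, 0]}, {"offset": [0, 0, -0.06], "delta_rot": [0, 0, 0]}, {"offset": [0, 0, 0], "delta_rot": [0, 0, 0]}, {"offset": [0, 0, 0], "delta_rot": [0, 0, 0]}, {"offset": [0, 0, 0], "delta_rot": [0, 0, 0]}]}}

```text
t: 15.98
tool_pos: [0.5292, 0.2143, 0.0783]
tool_rot: [[0.994, 0.106, 0.001], [0.106, -0.994, 0.0], [0.001, -0.0, -1.0]]
wrist_force: [-0.9, -0.2, 8.5]
grip_width: 0.015
grip_force: 59.9
```

Pressed to about 11 mm of spring travel. Now twist counter-clockwise, which the last joint has room for.

Call:
{"api": "play_rows", "payload": {"targets": [{"offset": [0, 0, 0], "delta_rot": [0, 0, 0.5]}, {"offset": [0, 0, 0], "delta_rot": [0, 0, 0.5]}, {"offset": [0, 0, 0], "delta_rot": [0, 0, 0.5]}, {"offset": [0, 0, 0], "delta_rot": [0, 0, 0.5]}, {"offset": [0, 0, 0], "delta_rot": [0, 0, 0]}]}}

```text
t: 16.6
tool_pos: [0.5294, 0.2144, 0.0784]
tool_rot: [[0.926, 0.377, 0.001], [0.377, -0.926, 0.0], [0.001, 0.0, -1.0]]
wrist_force: [1.5, 0.4, 7.6]
grip_width: 0.0151
grip_force: 60.1
```

Run:
```python
from h import *
s=arm.read_state();print(s["torque"],s["wrist_force"],s["joints"],s["tool_pos"],s["tool_rot"][:,0])
```

```text
[ 0.00784513  0.10178042 -0.03117392] [1.48214071 0.36931801 7.62047518] [ 3.40052728e-01 -1.62238543e-02  1.85046402e+00  5.07196454e-05
  1.30626275e+00  1.52477154e+00] [0.52936679 0.21435133 0.07841752] [0.92639766 0.37654507 0.00109083]
```

Call:
{"api": "play_rows", "payload": {"targets": [{"offset": [0, 0, 0], "delta_rot": [0, 0, 0.7]}, {"offset": [0, 0, 0], "delta_rot": [0, 0, 0.7]}, {"offset": [0, 0, 0], "delta_rot": [0, 0, 0.7]}, {"offset": [0, 0, 0], "delta_rot": [0, 0, 0.7]}, {"offset": [0, 0, 0], "delta_rot": [0, 0, 0.7]}]}}

```text
t: 17.23
tool_pos: [0.5294, 0.2144, 0.0784]
tool_rot: [[0.64, 0.769, 0.001], [0.769, -0.64, 0.0], [0.001, 0.0, -1.0]]
wrist_force: [0.4, -0.0, 7.7]
grip_width: 0.0152
grip_force: 60.1
```

Call:
{"api": "play_rows", "payload": {"targets": [{"offset": [0, 0, 0], "delta_rot": [0, 0, 0.7]}, {"offset": [0, 0, 0], "delta_rot": [0, 0, 0.7]}, {"offset": [0, 0, 0], "delta_rot": [0, 0, 0.7]}, {"offset": [0, 0, 0], "delta_rot": [0, 0, 0.7]}, {"offset": [0, 0, 0], "delta_rot": [0, 0, 0.7]}]}}

```text
t: 17.85
tool_pos: [0.5294, 0.2144, 0.0784]
tool_rot: [[0.204, 0.979, 0.001], [0.979, -0.204, 0.0], [0.001, 0.001, -1.0]]
wrist_force: [-0.6, -0.3, 7.2]
grip_width: 0.0152
grip_force: 60.1
```

Call:
{"api": "play_rows", "payload": {"targets": [{"offset": [0, 0, 0], "delta_rot": [0, 0, 0.7]}, {"offset": [0, 0, 0], "delta_rot": [0, 0, 0.7]}, {"offset": [0, 0, 0], "delta_rot": [0, 0, 0.6]}, {"offset": [0, 0, 0], "delta_rot": [0, 0, 0.25]}, {"offset": [0, 0, 0], "delta_rot": [0, 0, 0]}]}}

```text
t: 18.48
tool_pos: [0.5294, 0.2143, 0.0784]
tool_rot: [[-0.106, 0.994, 0.001], [0.994, 0.106, 0.0], [0.0, 0.001, -1.0]]
wrist_force: [-0.0, -0.2, 8.5]
grip_width: 0.0152
grip_force: 60.1
```

Call:
{"api": "play_rows", "payload": {"targets": [{"offset": [0, 0, 0], "delta_rot": [0, 0, 0]}, {"offset": [0, 0, 0], "delta_rot": [0, 0, 0]}, {"offset": [0, 0, 0], "delta_rot": [0, 0, 0]}, {"offset": [0, 0, 0], "delta_rot": [0, 0, 0]}, {"offset": [0, 0, 0], "delta_rot": [0, 0, 0]}]}}

```text
t: 19.1
tool_pos: [0.5294, 0.2143, 0.0784]
tool_rot: [[-0.106, 0.994, 0.001], [0.994, 0.106, 0.0], [0.0, 0.001, -1.0]]
wrist_force: [-0.3, -0.1, 8.0]
grip_width: 0.0151
grip_force: 60.1
```

Run:
```python
from h import *
s=arm.read_state();r=s["tool_rot"];print(s["torque"],s["wrist_force"],s["tool_pos"],np.degrees(np.arctan2(r[1,0],r[0,0])))
```

```text
[-0.02156164  0.03459295  0.03018193] [-0.32825485 -0.10201686  8.00445743] [0.52937476 0.21433516 0.07840489] 96.05785309112798
```

Call:
{"api": "play_rows", "payload": {"targets": [{"offset": [0, 0, 0.05], "delta_rot": [0, 0, 0]}, {"offset": [0, 0, 0.05], "delta_rot": [0, 0, 0]}, {"offset": [0, 0, 0.05], "delta_rot": [0, 0, 0]}, {"offset": [0, 0, 0], "delta_rot": [0, 0, 0]}, {"offset": [0, 0, 0], "delta_rot": [0, 0, 0]}]}}

```text
t: 19.73
tool_pos: [0.5293, 0.2143, 0.0819]
tool_rot: [[-0.105, 0.994, 0.001], [0.994, 0.105, 0.0], [0.0, 0.001, -1.0]]
wrist_force: [1.1, 0.7, 5.2]
grip_width: 0.0151
grip_force: 59.6
```

Call:
{"api": "play_rows", "payload": {"targets": [{"offset": [0, 0, 0.02], "delta_rot": [0, 0, 0]}, {"offset": [0, 0, 0.02], "delta_rot": [0, 0, 0]}, {"offset": [0, 0, 0], "delta_rot": [0, 0, 0]}, {"offset": [0, 0, 0], "delta_rot": [0, 0, 0]}, {"offset": [0, 0, 0], "delta_rot": [0, 0, 0]}]}}

```text
t: 20.35
tool_pos: [0.5292, 0.2142, 0.0826]
tool_rot: [[-0.106, 0.994, 0.0], [0.994, 0.106, 0.0], [0.0, 0.0, -1.0]]
wrist_force: [3.4, 0.9, 4.7]
grip_width: 0.0155
grip_force: 59.5
```

Call:
{"api": "play_rows", "payload": {"targets": [{"offset": [0, 0, 0.02], "delta_rot": [0, 0, 0]}, {"offset": [0, 0, 0.02], "delta_rot": [0, 0, 0]}, {"offset": [0, 0, 0], "delta_rot": [0, 0, 0]}, {"offset": [0, 0, 0], "delta_rot": [0, 0, 0]}, {"offset": [0, 0, 0], "delta_rot": [0, 0, 0]}]}}

```text
t: 20.98
tool_pos: [0.529, 0.2142, 0.0833]
tool_rot: [[-0.105, 0.994, -0.0], [0.994, 0.105, -0.0], [-0.0, -0.0, -1.0]]
wrist_force: [5.4, 1.0, 0.1]
grip_width: 0.0151
grip_force: 58.9
```

Run:
```python
from h import *
s=arm.read_state();r=s["tool_rot"];print(s["torque"],s["wrist_force"],s["tool_pos"],np.degrees(np.arctan2(r[1,0],r[0,0])))
```

```text
[ 3.58789260e-01 -1.01916624e+00 -3.46560278e-04] [5.39763104 1.01786323 0.11583051] [0.52903057 0.21418867 0.08326783] 96.05565596640261
```

The lips have caught: the upward force vanished at a base height of about 31 mm. I'll relieve the small sideways load, then release.

Call:
{"api": "play_rows", "payload": {"targets": [{"offset": [0.016, 0, 0], "delta_rot": [0, 0, 0]}, {"offset": [0, 0, 0], "delta_rot": [0, 0, 0]}, {"offset": [0, 0, 0], "delta_rot": [0, 0, 0]}, {"offset": [0, 0, 0], "delta_rot": [0, 0, 0]}, {"offset": [0, 0, 0], "delta_rot": [0, 0, 0]}]}}

```text
t: 21.6
tool_pos: [0.5292, 0.2142, 0.0833]
tool_rot: [[-0.106, 0.994, -0.001], [0.994, 0.106, -0.0], [-0.0, -0.001, -1.0]]
wrist_force: [1.7, 2.6, -2.5]
grip_width: 0.0153
grip_force: 58.9
```

Call:
{"api": "play_rows", "payload": {"targets": [{"offset": [0, 0, 0], "delta_rot": [0, 0, 0]}, {"offset": [0, 0, 0], "delta_rot": [0, 0, 0]}, {"offset": [0, 0, 0], "delta_rot": [0, 0, 0]}, {"offset": [0, 0, 0], "delta_rot": [0, 0, 0]}, {"offset": [0, 0, 0], "delta_rot": [0, 0, 0]}], "fingers": 45}}

```text
t: 22.22
tool_pos: [0.5294, 0.2142, 0.0836]
tool_rot: [[-0.105, 0.994, -0.0], [0.994, 0.105, -0.0], [-0.0, -0.0, -1.0]]
wrist_force: [-0.8, -0.3, -0.6]
grip_width: 0.045
grip_force: 0.0
```

Call:
{"api": "play_rows", "payload": {"targets": [{"offset": [0, 0, 0.2], "delta_rot": [0, 0, 0]}, {"offset": [0, 0, 0.5], "delta_rot": [0, 0, 0]}, {"offset": [0, 0, 0.8], "delta_rot": [0, 0, 0]}, {"offset": [0, 0, 0.9], "delta_rot": [0, 0, 0]}, {"offset": [0, 0, 0.9], "delta_rot": [0, 0, 0]}]}}

```text
t: 22.85
tool_pos: [0.5296, 0.2143, 0.1684]
tool_rot: [[-0.105, 0.994, 0.001], [0.994, 0.105, 0.0], [0.0, 0.001, -1.0]]
wrist_force: [-0.4, -0.4, 0.5]
grip_width: 0.045
grip_force: 0.0
```

Call:
{"api": "play_rows", "payload": {"targets": [{"offset": [0, 0, 0.4], "delta_rot": [0, 0, 0]}, {"offset": [0, 0, 0], "delta_rot": [0, 0, 0]}, {"offset": [0, 0, 0], "delta_rot": [0, 0, 0]}, {"offset": [0, 0, 0], "delta_rot": [0, 0, 0]}, {"offset": [0, 0, 0], "delta_rot": [0, 0, 0]}]}}

```text
t: 23.48
tool_pos: [0.5293, 0.2142, 0.1756]
tool_rot: [[-0.105, 0.994, -0.001], [0.994, 0.105, -0.0], [-0.0, -0.001, -1.0]]
wrist_force: [0.5, -0.9, 0.2]
grip_width: 0.0453
grip_force: 0.0
```

Run:
```python
from h import *
s=arm.read_state();w=optics.camera_info("wrist");print(s["t"],s["tool_pos"],s["wrist_force"])
a=snap("wrist","w5");b=snap("scene","s5");c=snap("side","d5")
f=lambda im,x,y,r,k:cv2.resize(im[y-r:y+r,x-r:x+r],(k,k),interpolation=cv2.INTER_CUBIC)
right=np.vstack([f(b,310,160,50,290),f(c,262,300,60,290)])
o=np.hstack([cv2.resize(a[0:420,100:395],(408,580)),right])
cv2.imwrite("pics/m5.png",o[:,:,::-1])
```

```text
23.475 [0.52930869 0.21415252 0.17556871] [ 0.48498706 -0.88655892  0.22886345]
```

View pics/m5.png

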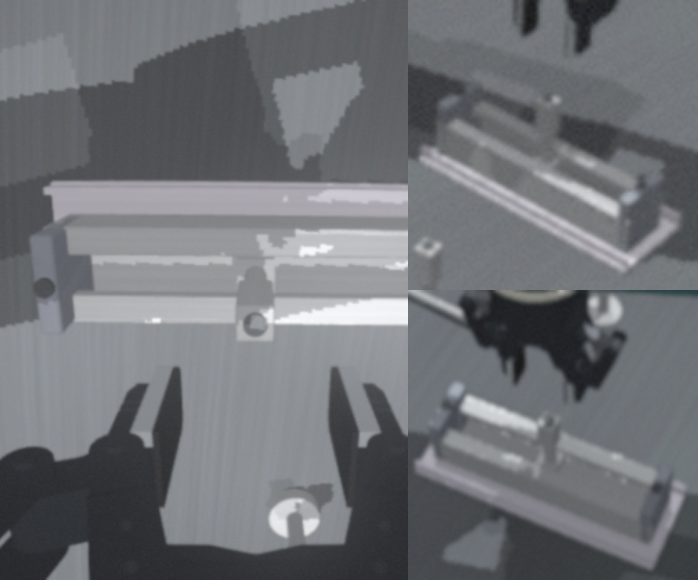

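The stud stands upright and square to the rail, held under the lips about midway between the end blocks. The gripper is clear, so I'm handing in.

```bash
python3 -c "
from workcell import arm
print(arm.job_done())"
```

```text
the job is handed in; nothing more can be done
None
```

The stud is in the rail about midway between the end blocks, twisted a quarter turn so its grooves caught the lips, and released upright; the job was handed in after about 24 s of robot time, and no verdict came back.

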